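# Take the piled-up crockery apart

## Robot

A 6-joint arm with a two-finger parallel gripper is mounted at the origin on the work surface. World frame = base frame: x ahead of the robot, y to its left, z up, the work surface at z = 0. Lengths are in mm, angles in rad, forces in N, time in s.
With the tool pointing down it reaches from about 400 to 925 mm from the base axis. Payload 12.5 kg.
Tool frame: the origin (TCP) lies midway between the tips of the shut fingers; the grasp point (between the pads) lies 19 mm behind it (env.pinch_z is the z of the grasp point in the tool frame, in mm); z points along the fingers, y is the line along which they close (so a half turn about z gives the same grasp; the last joint's range is limited). The gripper opens to 95 mm and grips with 3 to 60 N. Pads are 20 mm wide; open, the fingers measure 119 mm over their backs; the gripper's body (75 mm by 180 mm) begins 59 mm behind the grasp point.
Start: joints at [-0.106, 0.491, 1.559, -0, 1.092, -0.106], TCP at [625.017, 0.021, 214.661] pointing down, gripper open.
Joint ranges: [-3.1, 3.1], [-0.84, 2.19], [0.05, 2.79], [-1.13, 4.28], [0.06, 2.93], [-2.69, 2.69]. Speed limits (rad/s): [2.22, 2.22, 2.79, 3.14, 3.14, 3.14].

## Interface

Orientations are given as [roll, pitch, yaw] about the fixed x, y, z axes, in that order (R = Rz(yaw) Ry(pitch) Rx(roll)).
In Python, from cell import env, eyes gives the robot as it stands.
- The arm moves only by the shell command python3 -m inch 'ROWS'. ROWS is JSON, a list of rows, each a list of 3 entries, a list of its own where there are three numbers: the shift along the tool's x, y, z in units of 60 mm (1.0 is 60 mm), then the turn about the tool's z in units of 5 degrees (1.0 is 5 degrees), then the closure, from -1 (fully open) to 1 (shut). In form: [[[tx, ty, tz], turn, claw], ...]. A call has exactly 10 rows; each row shifts and turns the commanded pose from where the row before left it, along the tool's axes as they then stand; what a row does not reach is not made up. A row lasts 1/8 s, in which the tool goes at most 62.5 mm and 10.7 degrees, less where a joint would pass 70% of its speed; a pose out of reach is approached as far as the arm can. A call is refused whole if a number of a shift passes 1 or a number of a turn 1, either way. A call with a gripper value outside its range is refused whole. The fingers move at their own pace and stop on an object; the grip force is fixed at half the most. Time passes only in rows, so rows that do not move let the fingers close, or fill a call up. It gives the time, the measured TCP pose, the force, the opening and the grip force at its end, in the units of the state.
- env.state(): the state, without advancing time (a new reading comes with each control period).
- eyes.read_camera(name): name is "scene" or "side" or "wrist"; returns a dict with "pixels" (384x512x3 uint8, red, green, blue), "fx", "fy", "cx", "cy" (pixels), "extrinsics" (4x4, takes a point from world to camera coordinates). Camera axes: x right, y down, z forward; pixel columns grow to the right and rows downward; lengths in mm; the calibration is good to about 2 mm. A picture is of the moment at which its call begins. There is no depth.
- env.job_done(): hands the job in; it is judged then, once.
Trained networks look in a picture, given as the dict that the camera call returned (one of the last four; its "shot" number tells which), for a name from the list of things; names that differ only in an ending like _2 or _b are one class to them, and where a whole thing is asked for, a point or a joint stands for the part that bears it (a point fixed in the world has none). Each returns a list of dicts, best first, with "score" (0 to 1); they miss things now and then, are a little off and sometimes report something else, mostly with a low value. They report only what shows in the picture. A call takes as long as a camera call. They do not tell look-alikes from the thing itself.
- eyes.boxes_of(name, picture): "centre" ([row, column] in pixels, amid what is visible of it).
- eyes.cut_out(name, picture): "mask" (384x512 bool, what is visible of it) and "centre" ([row, column] in pixels, amid what is visible of it).
- eyes.spot_point(name, picture): "centre" ([row, column] in pixels: a listed point, or the origin of a listed thing).
The state is a dict: "t": time; "joints": joint angles; "qvel": joint speeds; "tau": joint torques, N m; "eef_pos": TCP position; "tcp_rot": TCP orientation; "ft_force": force on the tool from outside, world axes, zero at the start; "moment": the same for the moment, N m; "opening": opening from 0.0 (shut) to 1.0 (fully open); "grip_force": force on a finger pad.
Only numpy, scipy, OpenCV 4.12 (cv2) and the standard library are available. Lean on these libraries where they do the work, as an engineer would, in place of code of your own. Each camera call takes 0.05 s, during which the arm holds its last target. There are 200 camera calls.

## Task

Someone has piled things up on the cabinet top: take the stack apart from the top down, one thing at a time, and set each upright in the middle of its own place - the steel shaker in the square aluminium tray, the white ramekin on the saucer, the squat glass jar on the round cork coaster, and last the wooden board flat on the rubber mat, lined up lengthwise with it. Set things down gently without dropping or tipping them, and leave the egg cup and the little amber spice jar where they stand.

Things in the scene. Friction and masses are not known exactly. Their poses are not given: they have to be found in the camera images.
- shaker: Plain steel spice shaker, closed, upright round cylinder 34 mm in diameter and 70 mm tall (the top 10 mm tapers to a dome 24 mm across). At the start it is the top of the stack and stands inside the ramekin, whose rim comes 29 mm up its side with about 6 mm of gap all round: grip it above that rim. Origin: centre of the underside, z up.
- ramekin: Small white ceramic ramekin, open on top, straight round wall 54 mm in outside diameter (foot 50 mm), 34 mm tall, wall 4 mm, floor 5 mm thick. At the start it stands on the jar's cap. Origin: centre of the underside, z up.
- jar: Squat clear glass jar with a flat steel screw cap, closed. Glass 68 mm in diameter up to 34 mm, then a shoulder, and a cap 61 mm in diameter from 39 to 52 mm; 52 mm tall in all. At the start it stands on the wooden board. Origin: centre of the underside, z up.
- board: Small wooden serving board, 150 mm long (its x axis) by 66 mm wide (its y axis) by 18 mm thick, bottom of the stack, lying flat on the worktop. Origin: centre of the underside, z up.
- tray: Shallow square aluminium tray, 110 x 110 mm outside, walls 3 mm thick and 16 mm high, inner floor 3 mm above the worktop. Does not move. Origin: centre of the underside, z up.
- saucer: Round white ceramic saucer, 128 mm across its rim, rim 9 mm high, flat inner floor about 100 mm across and 5 mm above the worktop. Does not move. Origin: centre of the underside, z up.
- coaster: Round flat cork coaster, 100 mm in diameter and 6 mm thick. Does not move. Origin: centre of the underside, z up.
- mat: Flat dark rubber mat, rectangular, 170 mm long (its x axis) by 90 mm wide (its y axis) by 4 mm thick. Does not move. Origin: centre of the underside, z up.
- eggcup: Bystander: light wooden egg cup, 46 mm across and 55 mm tall, standing loose among the places. Origin: centre of the underside, z up.
- spicejar: Bystander: small amber glass spice jar with a black cap, 42 mm across and 59 mm tall, standing loose among the places. Origin: centre of the underside, z up.
Not all that is in view belongs to the job. Of the things like the board, leave any that is red; of the rest the larger one is meant.

How it is judged (in metres and radians):
On the way, in this order (a step that is already met when the one before it is completed fails the run):
1. the shaker stands on the tray, let go (horizontal distance between shaker and tray below 0.015 m and z of shaker in the frame of tray between -0.001 and 0.007 m and angle between shaker's own z axis and vertical below 0.1 rad and contact force between the fingers and shaker below 0.1 N and linear speed of shaker below 0.03 m/s), for 0.2 s.
2. the ramekin stands on the saucer, let go (horizontal distance between ramekin and saucer below 0.012 m and z of ramekin in the frame of saucer between 0.001 and 0.009 m and angle between ramekin's own z axis and vertical below 0.1 rad and contact force between the fingers and ramekin below 0.1 N and linear speed of ramekin below 0.03 m/s), for 0.2 s.
3. the jar stands on the coaster, let go (horizontal distance between jar and coaster below 0.012 m and z of jar in the frame of coaster between 0.002 and 0.01 m and angle between jar's own z axis and vertical below 0.1 rad and contact force between the fingers and jar below 0.1 N and linear speed of jar below 0.03 m/s), for 0.2 s.
4. the board stands on the mat, let go (horizontal distance between board and mat below 0.015 m and z of board in the frame of mat between 0 and 0.008 m and angle between board's own z axis and vertical below 0.1 rad and angle between the x axis of board and the x axis of mat, either way round below 0.22 rad and contact force between the fingers and board below 0.1 N and linear speed of board below 0.03 m/s), for 0.2 s.
At the end, for the whole second after the job is handed in: At rest, upright within 0.1 rad, resting on their places (4 mm), placed in this order: shaker within 15 mm of the tray's centre, ramekin 12 mm of the saucer's, jar 12 mm of the coaster's, board 15 mm of the mat's, its long axis within 0.22 rad of the mat's, either way round (horizontal distance between shaker and tray below 0.015 m and z of shaker in the frame of tray between -0.001 and 0.007 m and angle between each of shaker, ramekin, jar, board's own z axis and vertical below 0.1 rad and linear speed of each of shaker, ramekin, jar, board below 0.03 m/s and angular speed of each of shaker, ramekin, jar, board below 0.3 rad/s and horizontal distance between ramekin and saucer below 0.012 m and z of ramekin in the frame of saucer between 0.001 and 0.009 m and horizontal distance between jar and coaster below 0.012 m and z of jar in the frame of coaster between 0.002 and 0.01 m and horizontal distance between board and mat below 0.015 m and z of board in the frame of mat between 0 and 0.008 m and angle between the x axis of board and the x axis of mat, either way round below 0.22 rad); the robot touches nothing.
It fails at once if the shaker, ramekin or jar tipped over (more than 35 degrees) (angle between any of shaker, ramekin, jar's own z axis and vertical above 0.61 rad).
It fails at once if a thing of the stack dropped (falling free at over 0.6 m/s, about 18 mm of fall) ((linear speed of shaker above 0.6 m/s and contact force between the fingers and shaker below 0.01 N) or (linear speed of ramekin above 0.6 m/s and contact force between the fingers and ramekin below 0.01 N) or (linear speed of jar above 0.6 m/s and contact force between the fingers and jar below 0.01 N) or (linear speed of board above 0.6 m/s and contact force between the fingers and board below 0.01 N)).
It fails at once if the egg cup or the spice jar shifted by more than 30 mm (distance of any of eggcup, spicejar from where it was at the start of the episode above 0.03 m).
It also fails if it takes over 134 s, if anything falls off the work surface, if the arm or the gripper's body presses on something with over 40 N, if the wrist force passes 120 N, or if a joint passes its speed limit or range.

## Working session

There is one attempt and no reset: what is moved stays moved. The work goes in short steps, Python scripts to look and compute and a shell command to move; the robot and the scene stay as the last step left them, time stands still between calls to the robot, and variables do not carry over. Pictures are saved under pics/ and viewed, at most 15 in all, crops included, and the job is handed in when it is done.

```bash
ls; mkdir -p pics; cat > h.py <<'E'
import numpy as np, cv2
from cell import env, eyes
def ray(p,rc):
    E=np.array(p["extrinsics"]);R=E[:3,:3];t=E[:3,3]
    d=R.T@np.array([(rc[1]-p["cx"])/p["fx"],(rc[0]-p["cy"])/p["fy"],1]);return -R.T@t,d
def onz(p,rc,z):
    o,d=ray(p,rc);return (o+d*(z-o[2])/d[2])
def proj(p,X):
    E=np.array(p["extrinsics"]);c=E[:3,:3]@np.array(X)+E[:3,3];return np.array([p["cy"]+p["fy"]*c[1]/c[2],p["cx"]+p["fx"]*c[0]/c[2]])
def tri(a,b):
    (o1,d1),(o2,d2)=[ray(*x) for x in (a,b)];d1=d1/np.linalg.norm(d1);d2=d2/np.linalg.norm(d2)
    s=np.linalg.lstsq(np.c_[d1,-d2],o2-o1,rcond=None)[0];A=o1+s[0]*d1;B=o2+s[1]*d2;return (A+B)/2,np.linalg.norm(A-B)
def save(p,n): cv2.imwrite("pics/"+n,p["pixels"][:,:,::-1])
E
python3 - <<'E'
from h import *
np.set_printoptions(precision=1,suppress=True)
Z=dict(shaker=75,ramekin=75,jar=18,board=0,tray=0,saucer=0,coaster=0,mat=0,eggcup=0,spicejar=0)
P={c:eyes.read_camera(c) for c in("scene","side","wrist")}
for c,p in P.items():
    save(p,c+"0.png"); print(c,ray(p,(192,256)))
Z['shaker']=75
for n in Z:
    for c,p in P.items():
        for r in eyes.spot_point(n,p)[:4]:
            if r["score"]>.25: print(n,c,round(r["score"],2),np.array(r["centre"]),onz(p,r["centre"],Z[n])[:2])
print(env.state())
E
cd pics; python3 -c "
import cv2,numpy as np
a,b=cv2.imread('scene0.png'),cv2.imread('side0.png')
print(a.shape)"
```

```text
pics
scene (array([1421.8,  622.9, 1055.5]), array([-0.7, -0.4, -0.6]))
side (array([ 106.7, -943.8,  704.9]), array([ 0.3,  0.8, -0.5]))
wrist (array([625.6,  75.7, 384.7]), array([ 0. , -0.3, -1. ]))
shaker scene 0.63 [221.1 141. ] [ 674.8 -144.8]
shaker scene 0.43 [195.1 222. ] [453.5   2.7]
shaker scene 0.43 [225.  269.5] [500.8 196.7]
shaker side 0.73 [210.8 272.8] [448.9  13.7]
shaker wrist 0.87 [173.9  90. ] [453.1   8.7]
ramekin scene 0.59 [199.6 219.6] [475.9   7.5]
ramekin side 0.57 [214.  272.1] [441.7  -1.2]
ramekin wrist 0.55 [171.9  94.2] [457.8  10.9]
jar scene 0.51 [208.4 223.4] [452.1   5.4]
jar side 0.59 [231.  274.3] [448.5  -1.4]
jar wrist 0.59 [161.2 113.8] [452.9  12.3]
board scene 0.9 [250.9 389.1] [351.8 532.3]
board scene 0.74 [214.1 223.3] [459.3   8.9]
board scene 0.71 [201.1 343.5] [202.3 330.3]
board side 0.91 [163.4 197.4] [333.6 535.4]
board side 0.64 [234.6 274.2] [451.2   6.5]
board side 0.54 [196.  170.9] [204.9 319.5]
board wrist 0.75 [160.3 125.6] [459.8  10.4]
tray scene 0.67 [167.6 151.2] [ 375.  -350.3]
tray scene 0.62 [188.7 186.9] [ 410.5 -168
[... 568 characters left out ...]
6 [  9.  237.5] [606.5 183. ]
eggcup scene 0.67 [187.9 182.8] [ 413.9 -183.3]
eggcup side 0.66 [279.4 284.7] [ 411.9 -180.7]
spicejar scene 0.8 [222.8 271.9] [417.5 166.2]
spicejar side 0.52 [209.2 248. ] [420.2 160.8]
spicejar wrist 0.71 [21.8 74.5] [419.9 170.2]
spicejar wrist 0.44 [162.5 114.7] [445.4   7.5]
{'t': 1.65, 'joints': array([-0.1,  0.5,  1.6, -0. ,  1.1, -0.1]), 'qvel': array([-0., -0., -0., -0., -0.,  0.]), 'tau': array([ -0. , -61.2, -25.8,   0.1,   0. ,   0. ]), 'eef_pos': array([625. ,   0. , 214.7]), 'tcp_rot': array([3.1, 0. , 1.6]), 'ft_force': array([-0.2,  0.4, -0.2]), 'moment': array([ 0. ,  0. , -0.1]), 'grip_force': 0.0, 'opening': 0.9983639958500657}
(384, 512, 3)
```

View pics/scene0.png

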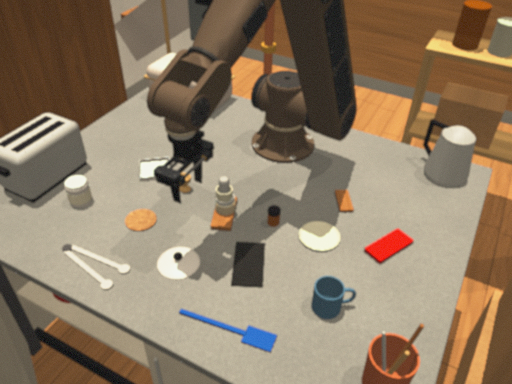

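View pics/side0.png

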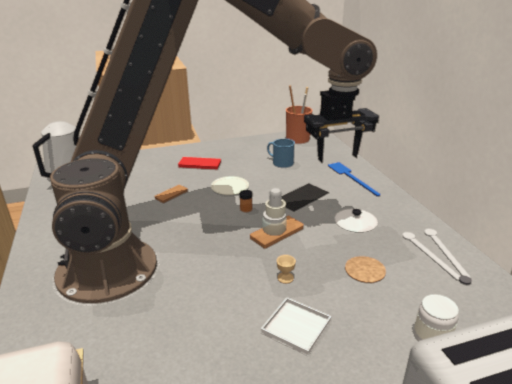

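View pics/wrist0.png

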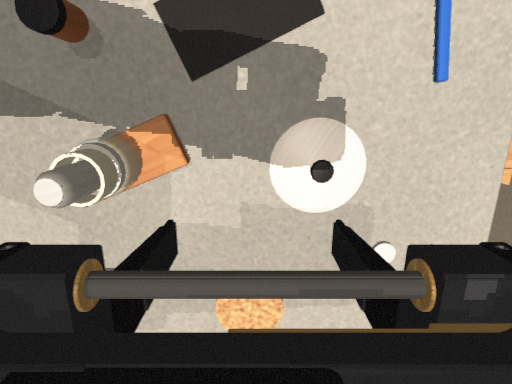

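The pictures show the stack near scene px (215,223), tray at side (324,296), saucer at scene (238,320), coaster (221,141) and mat (265,248). A lid with a black knob and a small board and red board are decoys. Next I refine with masks.

```bash
cat >> h.py <<'E'
def rect(n,p,z,near,k=0):
    out=[]
    for r in eyes.cut_out(n,p):
        c=onz(p,r["centre"],z)[:2]
        if np.hypot(*(c-near))>80 or r["score"]<.2: continue
        m=r["mask"].astype(np.uint8); cs=max(cv2.findContours(m,0,2)[0],key=cv2.contourArea)[:,0,:]
        W=np.array([onz(p,(y,x),z)[:2] for x,y in cs],np.float32)
        return round(r["score"],2),W
    return None,None
E
python3 - <<'E'
from h import *
np.set_printoptions(precision=1,suppress=True)
P={c:eyes.read_camera(c) for c in("scene","side","wrist")}
for n,z,near in(("mat",4,(608,188)),("coaster",6,(621,-210)),("saucer",9,(408,320)),("tray",16,(380,-330)),("board",18,(452,8)),("shaker",145,(450,5)),("spicejar",59,(418,166)),("eggcup",55,(412,-182))):
    for c,p in P.items():
        s,W=rect(n,p,z,np.array(near))
        if s is None: continue
        (x,y),(w,h),a=cv2.minAreaRect(W); print(n,c,s,np.array([x,y,w,h,a]))
for n,near in (("shaker",0),("ramekin",0),("jar",0)):
    L=[]
    for c in("scene","side","wrist"):
        b=[r for r in eyes.spot_point(n,P[c]) if np.hypot(*(onz(P[c],r["centre"],60)[:2]-(452,8)))<60]
        if b:L.append((P[c],b[0]["centre"]))
    for i in range(len(L)):
        for j in range(i): print(n,tri(L[i],L[j]))
E
```

```text
mat scene 0.84 [609.4 184.9 171.9  92.3  25.1]
mat side 0.68 [607.7 176.6 181.6  96.6  25.3]
mat wrist 0.68 [609.1 182.1 170.9  89.7  24.6]
coaster scene 0.68 [ 616.1 -204.   102.    96.2   17.9]
coaster side 0.6 [ 614.6 -211.9   93.    95.9   71.8]
coaster wrist 0.61 [ 618.  -217.8   55.3   99.9   90. ]
saucer scene 0.62 [404.8 323.3 121.7 123.6  61.7]
saucer side 0.71 [399.9 317.8 120.5 116.1  35.3]
tray scene 0.94 [ 393.7 -323.5  133.6  101.7   38.8]
tray side 0.87 [ 378.3 -338.3  125.8  115.5   39.2]
board scene 0.92 [508.8  34.9  75.9  68.3  20.5]
board side 0.8 [455.8  -5.7 162.3  77.8  21.3]
board wrist 0.65 [495.2  24.5  86.2  66.3  22.9]
shaker scene 0.64 [480.4  28.5  81.2  30.6  31.6]
shaker side 0.68 [438.7 -37.3  96.8  30.1  70.9]
shaker wrist 0.75 [471.4  15.2  57.9  30.9  21.4]
spicejar scene 0.74 [442.8 182.8 102.1  45.   19.6]
spicejar side 0.7 [402.  119.3 121.5  39.2  74.5]
eggcup side 0.77 [ 404.7 -206.8  104.9   43.    70.2]
shaker (array([449.5,  12.8,  73.8]), np.float64(11.359936985187984))
shaker (array([454.5,  12.2,  73.8]), np.float64(3.399957977252101))
shaker (array([449. ,  15.1,  73.8]), np.float64(8.262168153256022))
ramekin (array([451.8,   8.9,  66.1]), np.float64(8.409034384651255))
ramekin (array([449. ,   7.7,  65.3]), np.float64(6.357931635675361))
ramekin (array([453.2,   5.2,  66.3]), np.float64(2.5369608394524086))
jar (array([459.9,  11. ,  24.3]), np.float64(0.7953441332005494))
```

```bash
python3 -m inch '[[[0.025,-0.48,0],0,-1],[[0.025,-0.48,0],0,-1],[[0.025,-0.48,0],0,-1],[[0.025,-0.48,0],0,-1],[[0.025,-0.48,0],0,-1],[[0.025,-0.48,0],0,-1],[[0,0,0],1,-1],[[0,0,0],1,-1],[[0,0,0],1,-1],[[0,0,0],1,-1]]'; python3 -m inch '[[[0,0,0],1,-1],[[0,0,0],1,-1],[[0,0,0],1,-1],[[0,0,0],1,-1],[[0,0,0],1,-1],[[0,0,0],1,-1],[[0,0,0],1,-1],[[0,0,0],1,-1],[[0,0,0],1,-1],[[0,0,0],0.6,-1]]'
cat >> h.py <<'E'
from scipy.spatial.transform import Rotation as Ro
def go(target,yaw=None):
    s=env.state();R=Ro.from_euler('xyz',s["tcp_rot"]).as_matrix()
    d=R.T@(np.array(target)-s["eef_pos"])
    print("units",np.round(d/60,3),"tooly dir deg",np.degrees(np.arctan2(R[1,1],R[0,1])).round(1),"pos",s["eef_pos"].round(1))
def look(names,cams=("scene","side","wrist"),th=.25):
    P={c:eyes.read_camera(c) for c in cams}
    for n,z,near in names:
        for c,p in P.items():
            for r in eyes.spot_point(n,p):
                w=onz(p,r["centre"],z)[:2]
                if r["score"]>th and np.hypot(*(w-near))<80: print(n,c,round(r["score"],2),np.round(r["centre"]),w.round(1))
    return P
E
python3 - <<'E'
from h import *
P=look([("shaker",75,(450,8)),("ramekin",70,(450,8)),("jar",18,(450,8)),("board",0,(450,8)),("tray",0,(380,-335)),("saucer",0,(405,325)),("coaster",0,(618,-210))])
save(P["wrist"],"w1.png"); go((453,9,108))
print(rect("board",P["wrist"],18,np.array((450,8)))[0])
for n,z in(("board",18),("shaker",145)):
    s,W=rect(n,P["wrist"],z,np.array((460,8)))
    if s: print(n,s,cv2.minAreaRect(W))
E
```

```text
t: 4.7
eef_pos: [452.2, 9.0, 214.8]
tcp_rot: [3.141, -0.0, 1.219]
ft_force: [0.1, 0.4, -0.3]
opening: 1.001
grip_force: 0.0
t: 5.95
eef_pos: [452.3, 9.0, 214.8]
tcp_rot: [3.141, -0.0, 0.382]
ft_force: [0.6, 0.2, 0.1]
opening: 1.001
grip_force: 0.0
shaker scene 0.72 [200. 222.] [471.6  14.1]
shaker side 0.58 [213. 274.] [447.3   1.7]
shaker wrist 0.6 [179. 255.] [456.5   8.6]
ramekin scene 0.66 [198. 223.] [456.5   9.6]
ramekin scene 0.49 [208. 226.] [495.5  43.7]
ramekin side 0.55 [213. 276.] [455.4   5.8]
ramekin side 0.36 [213. 273.] [448.9  11.8]
ramekin wrist 0.91 [180. 253.] [453.7   9.9]
jar scene 0.71 [215. 223.] [479.8  20.7]
jar scene 0.52 [210. 225.] [454.1  12.7]
jar side 0.58 [230. 273.] [447.6   3.6]
jar wrist 0.78 [170. 254.] [454.8   9.6]
board side 0.87 [235. 277.] [458.8   1.9]
tray scene 0.91 [166. 154.] [ 364.7 -346.9]
tray side 0.78 [323. 296.] [ 385.2 -320. ]
saucer scene 0.73 [240. 320.] [410.2 331. ]
saucer side 0.94 [186. 232.] [412.2 323.3]
saucer wrist 0.88 [110.   5.] [406.3 320.5]
coaster scene 0.93 [221. 141.] [ 618.4 -202.1]
coaster side 0.73 [269. 369.] [ 627.  -208.5]
coaster wrist 0.77 [110. 466.] [ 618.9 -205.8]
units [0.012 0.005 1.777] tooly dir deg -68.0 pos [452.2   9.  214.6]
None
shaker 0.9 ((461.8310241699219, 11.572908401489258), (41.20494079589844, 30.856422424316406), 21.95018768310547)
```

View pics/w1.png

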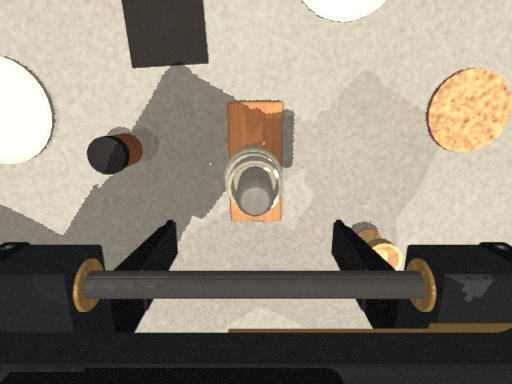

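The wrist picture shows the shaker top at px (190,257), jar and ramekin concentric below, the board's long axis running vertically in the image — so the fingers close squarely across its width. Descend onto the shaker.

```bash
python3 -m inch '[[[0.03,0,0.2],0,-1],[[0,0,0.2],0,-1],[[0,0,0.2],0,-1],[[0,0,0.2],0,-1],[[0,0,0.2],0,-0.5],[[0,0,0.2],0,-0.3],[[0,0,0.2],0,-0.2],[[0,0,0.2],0,-0.2],[[0,0,0.17],0,-0.2],[[0,0,0],0,-0.2]]'; python3 -m inch '[[[0,0,0],0,1],[[0,0,0],0,1],[[0,0,0],0,1],[[0,0,0],0,1],[[0,0,0],0,1],[[0,0,0],0,1],[[0,0,-0.05],0,1],[[0,0,-0.15],0,1],[[0,0,-0.3],0,1],[[0,0,-0.4],0,1]]'
```

```text
t: 8.55
eef_pos: [453.6, 9.7, 107.7]
tcp_rot: [-3.141, 0.001, 0.384]
ft_force: [-0.2, 0.6, 0.1]
opening: 0.6
grip_force: 0.0
t: 9.8
eef_pos: [453.6, 9.7, 163.1]
tcp_rot: [-3.141, 0.001, 0.384]
ft_force: [-0.4, -0.1, -0.6]
opening: 0.352
grip_force: 30.0
```

```bash
python3 -c "
from h import *
go((335,-352,163))"
```

```text
units [-4.091e+00  4.849e+00  4.000e-03] tooly dir deg -68.0 pos [453.6   9.7 163.1]
```

```bash
python3 -m inch '[[[-0.2,0.24,0],0,1],[[-0.4,0.48,0],0,1],[[-0.45,0.53,0],0,1],[[-0.5,0.6,0],0,1],[[-0.5,0.6,0],0,1],[[-0.5,0.6,0],0,1],[[-0.5,0.6,0],0,1],[[-0.5,0.6,0],0,1],[[-0.35,0.4,0],0,1],[[-0.19,0.2,0],0,1]]'; python3 - <<'E'
from h import *
P=look([("tray",0,(380,-335))])
save(P["wrist"],"w2.png"); go((378,-335,40))
s,W=rect("tray",P["wrist"],16,np.array((380,-335)))
if s: print(s,cv2.minAreaRect(W))
E
```

```text
t: 11.05
eef_pos: [334.8, -353.2, 162.7]
tcp_rot: [3.141, -0.0, 0.383]
ft_force: [-0.4, -0.4, -0.9]
opening: 0.349
grip_force: 30.0
tray scene 0.64 [170. 154.] [ 380.4 -333.1]
tray side 0.81 [326. 296.] [ 382.3 -329.6]
tray wrist 0.92 [130. 251.] [ 383.8 -330.8]
units [0.753 0.019 2.042] tooly dir deg -67.9 pos [ 335.7 -351.   162.5]
0.89 ((382.6434326171875, -330.4976806640625), (110.81099700927734, 110.5265121459961), 40.028282165527344)
```

View pics/w2.png

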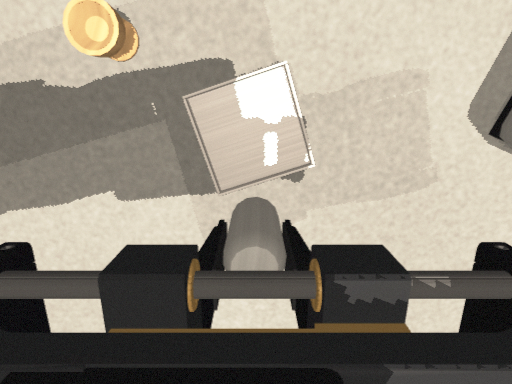

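Tray centre at px (130,250), at (382.6,-330.5); shaker upright in the fingers. Lower it there.

```bash
python3 -m inch '[[[0.2,0,0],0,1],[[0.4,-0.024,0.1],0,1],[[0.25,0,0.3],0,1],[[0,0,0.4],0,1],[[0,0,0.4],0,1],[[0,0,0.4],0,1],[[0,0,0.25],0,1],[[0,0,0.1],0,1],[[0,0,0.1],0,1],[[0,0,0.03],0,1]]'
```

```text
t: 12.65
eef_pos: [382.3, -331.7, 37.8]
tcp_rot: [3.141, -0.0, 0.384]
ft_force: [0.0, 1.1, -0.6]
opening: 0.353
grip_force: 30.0
```

Down the last ~2 mm, open gently, and retreat.

```bash
python3 -m inch '[[[0,0,0.015],0,1],[[0,0,0.015],0,1],[[0,0,0],0,1],[[0,0,0],0,0.2],[[0,0,0],0,0],[[0,0,0],0,-0.2],[[0,0,0],0,-0.2],[[0,0,0],0,-0.2],[[0,0,0],0,-0.2],[[0,0,-0.1],0,-0.2]]'; python3 -m inch '[[[0,0,-0.3],0,-0.2],[[0,0,-0.5],0,-0.2],[[0,0,-0.6],0,-0.5],[[0,0,-0.6],0,-1],[[0,0,-0.3],0,-1],[[-0.4,0,0],0,-1],[[-0.4,0,0],0,-1],[[0,0,0],0,-1],[[0,0,0],0,-1],[[0,0,0],0,-1]]'; python3 - <<'E'
from h import *
P=look([("shaker",3,(382,-330)),("tray",0,(382,-330))])
save(P["side"],"s3.png"); go((453,9,170))
E
```

```text
t: 13.9
eef_pos: [382.0, -331.5, 41.8]
tcp_rot: [-3.141, 0.0, 0.384]
ft_force: [-0.7, -0.6, -0.6]
opening: 0.601
grip_force: 0.0
t: 15.15
eef_pos: [338.2, -349.4, 179.9]
tcp_rot: [3.141, -0.0, 0.385]
ft_force: [0.5, 1.2, 0.0]
opening: 0.998
grip_force: 0.0
shaker scene 0.51 [171. 153.] [ 388.9 -329.2]
shaker side 0.58 [325. 297.] [ 383.7 -330.4]
shaker wrist 0.86 [134. 253.] [ 382.  -331.3]
tray scene 0.82 [170. 152.] [ 387.5 -338.4]
tray side 0.75 [329. 296.] [ 378.8 -335.8]
tray wrist 0.93 [131. 253.] [ 385.  -330.3]
units [ 4.021 -4.82   0.164] tooly dir deg -68.0 pos [ 337.7 -349.6  179.8]
```

Shaker is centred within a few mm. Back to the stack for the ramekin.

```bash
python3 -m inch '[[[0.19,-0.2,0],0,-1],[[0.35,-0.4,0],0,-1],[[0.5,-0.6,0],0,-1],[[0.5,-0.6,0],0,-1],[[0.5,-0.6,0],0,-1],[[0.5,-0.6,0],0,-1],[[0.5,-0.6,0],0,-1],[[0.45,-0.56,0],0,-1],[[0.35,-0.43,0],0,-1],[[0.2,-0.23,0.1],0,-1]]'; python3 - <<'E'
from h import *
P=look([("ramekin",70,(453,9)),("jar",18,(453,9)),("saucer",0,(410,325)),("board",0,(455,9))])
save(P["wrist"],"w4.png"); go((453,9,75))
for n,z in(("ramekin",104),("jar",70),("board",18)):
  for c in("wrist","side","scene"):
    s,W=rect(n,P[c],z,np.array((455,9)))
    if s: print(n,c,s,cv2.minAreaRect(W))
E
```

```text
t: 16.85
eef_pos: [454.0, 11.7, 174.1]
tcp_rot: [3.141, -0.001, 0.386]
ft_force: [-0.6, 0.4, -0.2]
opening: 1.0
grip_force: 0.0
ramekin scene 0.68 [198. 220.] [464.4   2.5]
ramekin side 0.53 [210. 272.] [449.4  24.2]
ramekin wrist 0.66 [192. 255.] [454.    9.9]
jar scene 0.77 [210. 225.] [455.8  12.6]
jar side 0.58 [231. 272.] [442.8  -1. ]
jar wrist 0.79 [179. 254.] [454.2  11.4]
saucer scene 0.75 [238. 322.] [400.6 332.1]
saucer side 0.64 [187. 233.] [412.7 317.2]
board scene 0.7 [200. 221.] [402.6 -34.6]
board scene 0.6 [212. 221.] [456.3  -2.5]
board side 0.75 [238. 276.] [451.3  -9.8]
units [-0.017 -0.003  1.648] tooly dir deg -68.0 pos [454.    9.2 173.9]
ramekin wrist 0.8 ((457.01739501953125, 10.293388366699219), (55.986515045166016, 52.7713737487793), 49.198974609375)
ramekin side 0.7 ((443.4975891113281, -19.88367462158203), (96.0525894165039, 48.446044921875), 71.40139770507812)
ramekin scene 0.59 ((466.62554931640625, 21.029739379882812), (92.03169250488281, 53.367271423339844), 31.894033432006836)
jar wrist 0.55 ((469.8842468261719, 19.846622467041016), (41.55620193481445, 64.96189880371094), 31.516637802124023)
jar side 0.89 ((434.5191955566406, -42.579505920410156), (109.23555755615234, 61.83321762084961), 71.61837768554688)
jar scene 0.69 ((492.501220703125, 37.66771697998047), (73.85718536376953, 62.83490753173828), 31.9847469329834)
board wrist 0.89 ((495.8524169921875, 24.708091735839844), (74.49876403808594, 66.0024642944336), 22.523212432861328)
board side 0.96 ((456.57940673828125, -5.1906890869140625), (161.89736938476562, 83.6913070678711), 22.346948623657227)
board scene 0.75 ((504.4624938964844, 32.51176834106445), (83.7924575805664, 68.15489196777344), 20.537586212158203)
```

View pics/w4.png

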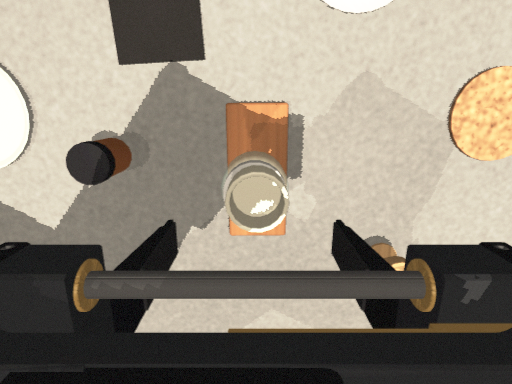

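Ramekin rim centred at px (200,256), ≈(456,10), empty. Descend and grip it just above the cap.

```bash
python3 -m inch '[[[0.035,0,0.15],0,-1],[[0,0,0.25],0,-1],[[0,0,0.25],0,-1],[[0,0,0.25],0,-1],[[0,0,0.25],0,-1],[[0,0,0.2],0,-1],[[0,0,0.15],0,-0.7],[[0,0,0.1],0,-0.6],[[0,0,0.03],0,-0.6],[[0,0,0],0,-0.6]]'; python3 -m inch '[[[0,0,0],0,1],[[0,0,0],0,1],[[0,0,0],0,1],[[0,0,0],0,1],[[0,0,0],0,1],[[0,0,0],0,1],[[0,0,-0.05],0,1],[[0,0,-0.15],0,1],[[0,0,-0.3],0,1],[[0,0,-0.4],0,1]]'; python3 -c "
from h import *
go((356,300,132))"
```

```text
t: 19.3
eef_pos: [456.1, 10.1, 76.2]
tcp_rot: [3.141, -0.0, 0.384]
ft_force: [0.2, -0.1, 0.3]
opening: 0.806
grip_force: 0.0
t: 20.55
eef_pos: [455.7, 10.2, 130.8]
tcp_rot: [-3.141, 0.001, 0.384]
ft_force: [-0.6, -0.6, 0.2]
opening: 0.556
grip_force: 30.0
units [ 0.269 -5.102 -0.019] tooly dir deg -68.0 pos [455.7  10.2 130.8]
```

```bash
python3 -m inch '[[[0.02,-0.25,0],0,1],[[0.03,-0.45,0],0,1],[[0.03,-0.6,0],0,1],[[0.03,-0.6,0],0,1],[[0.03,-0.65,0],0,1],[[0.03,-0.65,0],0,1],[[0.03,-0.65,0],0,1],[[0.03,-0.6,0],0,1],[[0.02,-0.45,0],0,1],[[0.02,-0.2,0],0,1]]'; python3 - <<'E'
from h import *
P=look([("saucer",0,(410,325))])
save(P["wrist"],"w5.png"); go((408,325,12))
for c in("wrist","side","scene"):
    s,W=rect("saucer",P[c],9,np.array((408,325)))
    if s: print(c,s,cv2.fitEllipse(W))
E
```

```text
t: 21.8
eef_pos: [355.0, 301.1, 129.4]
tcp_rot: [3.141, 0.001, 0.386]
ft_force: [0.8, -0.4, -0.5]
opening: 0.556
grip_force: 30.0
saucer scene 0.67 [240. 319.] [416.8 328. ]
saucer side 0.98 [186. 232.] [410.7 323. ]
saucer wrist 0.68 [132. 251.] [404.6 322.7]
units [ 0.956 -0.078  1.965] tooly dir deg -68.0 pos [356.5 299.2 129.9]
wrist 0.68 ((404.4359130859375, 321.4940185546875), (125.3089370727539, 125.90679931640625), 93.94276428222656)
side 0.89 ((404.0108947753906, 317.25347900390625), (121.76502227783203, 126.20059204101562), 174.34664916992188)
scene 0.76 ((405.8150939941406, 321.6216735839844), (118.85432434082031, 122.51991271972656), 22.638517379760742)
```

View pics/w5.png

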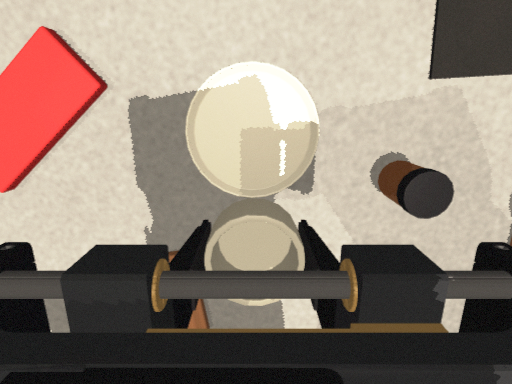

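Saucer at px (130,252), centre ≈(404.8,321.8); ramekin sits level in the fingers. Lower.

```bash
python3 -m inch '[[[0.2,-0.02,0],0,1],[[0.4,-0.027,0.1],0,1],[[0.288,0,0.3],0,1],[[0,0,0.4],0,1],[[0,0,0.4],0,1],[[0,0,0.35],0,1],[[0,0,0.2],0,1],[[0,0,0.1],0,1],[[0,0,0.06],0,1],[[0,0,0.03],0,1]]'
```

```text
t: 23.5
eef_pos: [405.0, 322.7, 13.9]
tcp_rot: [-3.142, -0.001, 0.384]
ft_force: [-0.0, -1.1, 0.1]
opening: 0.553
grip_force: 30.0
```

```bash
python3 -m inch '[[[0,0,0.02],0,1],[[0,0,0.02],0,1],[[0,0,0],0,1],[[0,0,0],0,-0.2],[[0,0,0],0,-0.35],[[0,0,0],0,-0.5],[[0,0,0],0,-0.5],[[0,0,0],0,-0.5],[[0,0,0],0,-0.5],[[0,0,-0.1],0,-0.5]]'; python3 -m inch '[[[0,0,-0.3],0,-0.5],[[0,0,-0.5],0,-0.5],[[0,0,-0.6],0,-0.5],[[0,0,-0.5],0,-1],[[0,0,-0.2],0,-1],[[-0.4,0,0],0,-1],[[-0.4,0,0],0,-1],[[0,0,0],0,-1],[[0,0,0],0,-1],[[0,0,0],0,-1]]'; python3 - <<'E'
from h import *
P=look([("ramekin",5,(405,322)),("saucer",0,(405,322))])
save(P["wrist"],"w6.png"); go((457,10,130))
E
```

```text
t: 24.75
eef_pos: [404.5, 322.4, 17.2]
tcp_rot: [3.141, 0.001, 0.384]
ft_force: [0.3, -0.1, -0.1]
opening: 0.752
grip_force: 0.0
t: 26.0
eef_pos: [360.9, 304.8, 143.1]
tcp_rot: [3.142, -0.0, 0.384]
ft_force: [-0.0, 0.4, 0.5]
opening: 1.001
grip_force: 0.0
ramekin side 0.54 [185. 228.] [397.7 324.4]
ramekin wrist 0.71 [138. 252.] [403.3 323.6]
saucer scene 0.86 [240. 320.] [411.3 329.8]
saucer side 0.52 [186. 232.] [412.2 319.5]
units [-0.344  5.156  0.221] tooly dir deg -68.0 pos [360.2 304.5 143.2]
```

View pics/w6.png

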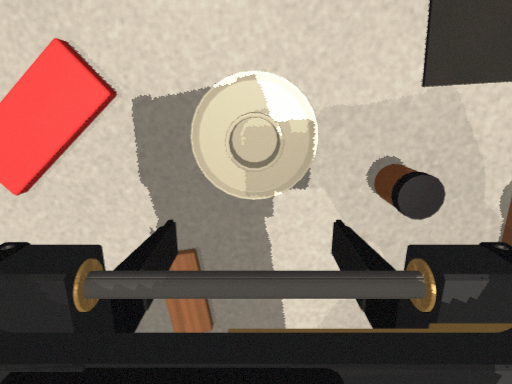

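Ramekin stands concentric in the saucer, px (140,254). Return for the jar.

```bash
python3 -m inch '[[[-0.02,0.25,0],0,-1],[[-0.03,0.45,0],0,-1],[[-0.05,0.6,0],0,-1],[[-0.05,0.6,0],0,-1],[[-0.04,0.65,0],0,-1],[[-0.04,0.65,0],0,-1],[[-0.04,0.65,0],0,-1],[[-0.04,0.6,0],0,-1],[[-0.03,0.46,0],0,-1],[[0,0.24,0],0,-1]]'; python3 - <<'E'
from h import *
P=look([("jar",18,(453,9)),("board",0,(455,9)),("coaster",0,(618,-207)),("mat",0,(608,183))])
save(P["wrist"],"w7.png"); go((455,10,23))
for n,z in(("jar",70),("board",18)):
  for c in("wrist","side"):
    s,W=rect(n,P[c],z,np.array((455,9)))
    if s: print(n,c,s,cv2.minAreaRect(W))
E
```

```text
t: 27.7
eef_pos: [457.1, 8.7, 143.2]
tcp_rot: [3.142, 0.0, 0.382]
ft_force: [-0.3, 0.3, 1.3]
opening: 1.003
grip_force: 0.0
jar scene 0.73 [210. 224.] [459.3  12.4]
jar side 0.58 [231. 273.] [444.4   1. ]
jar wrist 0.98 [189. 250.] [453.3  10.9]
board scene 0.66 [213. 222.] [456.4   2.2]
board side 0.94 [235. 275.] [453.8   4.6]
coaster scene 0.56 [223. 141.] [ 625.3 -197.4]
coaster side 0.74 [270. 368.] [ 622.8 -213.7]
mat scene 0.78 [267. 247.] [619.8 186.3]
mat side 0.61 [196. 298.] [597.6 188.4]
units [-0.035 -0.005  2.004] tooly dir deg -68.0 pos [457.   10.5 143.3]
jar wrist 0.59 ((457.8017883300781, 11.660449981689453), (69.949462890625, 63.1876106262207), 39.62166976928711)
jar side 0.76 ((438.0191345214844, -30.431686401367188), (125.77140808105469, 60.69851303100586), 71.74272155761719)
board wrist 0.88 ((496.4936828613281, 24.71234703063965), (75.55391693115234, 65.8086929321289), 21.885059356689453)
board side 0.94 ((454.7605285644531, -4.291145324707031), (164.70188903808594, 81.81517028808594), 23.460979461669922)
```

View pics/w7.png

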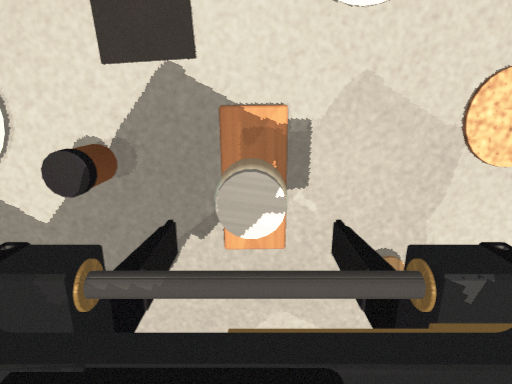

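Jar cap centre at px (204,251), fingers clear both sides and straddle the board. Descend and grip the glass.

```bash
python3 -m inch '[[[-0.02,-0.03,0.15],0,-1],[[0,0,0.3],0,-1],[[0,0,0.35],0,-1],[[0,0,0.35],0,-1],[[0,0,0.3],0,-1],[[0,0,0.25],0,-1],[[0,0,0.15],0,-1],[[0,0,0.1],0,-1],[[0,0,0.05],0,-1],[[0,0,0],0,-1]]'; python3 -m inch '[[[0,0,0],0,0],[[0,0,0],0,0.5],[[0,0,0],0,1],[[0,0,0],0,1],[[0,0,0],0,1],[[0,0,0],0,1],[[0,0,-0.05],0,1],[[0,0,-0.1],0,1],[[0,0,-0.3],0,1],[[0,0,-0.5],0,1]]'; python3 -c "
from h import *
go((562,-232,80))"
```

```text
t: 29.9
eef_pos: [455.3, 11.6, 23.3]
tcp_rot: [3.141, -0.0, 0.384]
ft_force: [-0.1, 1.2, 0.9]
opening: 0.998
grip_force: 0.0
t: 31.15
eef_pos: [454.7, 11.6, 80.5]
tcp_rot: [-3.141, 0.002, 0.384]
ft_force: [0.4, 0.1, -2.2]
opening: 0.714
grip_force: 30.0
units [0.137 4.434 0.005] tooly dir deg -68.0 pos [454.7  11.6  80.5]
```

```bash
python3 -m inch '[[[0.01,0.2,-0.1],0,1],[[0.01,0.4,-0.15],0,1],[[0.02,0.5,0],0,1],[[0.02,0.55,0],0,1],[[0.02,0.55,0],0,1],[[0.02,0.55,0],0,1],[[0.02,0.55,0],0,1],[[0.01,0.5,0],0,1],[[0.01,0.4,0],0,1],[[0,0.23,0],0,1]]'; python3 - <<'E'
from h import *
P=look([("coaster",0,(618,-207))])
save(P["wrist"],"w8.png"); go((618,-208,14))
for c in("wrist","side","scene"):
    s,W=rect("coaster",P[c],6,np.array((618,-207)))
    if s: print(c,s,cv2.fitEllipse(W))
E
```

```text
t: 32.4
eef_pos: [562.6, -233.3, 94.2]
tcp_rot: [-3.141, 0.001, 0.383]
ft_force: [0.9, -0.6, -2.3]
opening: 0.705
grip_force: 30.0
coaster scene 0.91 [220. 139.] [ 618.  -212.5]
coaster side 0.94 [269. 368.] [ 624.5 -208.9]
coaster wrist 0.68 [130. 250.] [ 615.6 -208.6]
units [ 1.004 -0.005  1.352] tooly dir deg -68.0 pos [ 562.3 -230.9   95.2]
wrist 0.93 ((617.397216796875, -208.19509887695312), (97.47381591796875, 98.66646575927734), 134.03799438476562)
side 0.63 ((613.4345703125, -215.58172607421875), (91.37854766845703, 104.76958465576172), 90.26570892333984)
scene 0.88 ((617.5869140625, -203.89414978027344), (97.26341247558594, 102.4457778930664), 119.48067474365234)
```

View pics/w8.png

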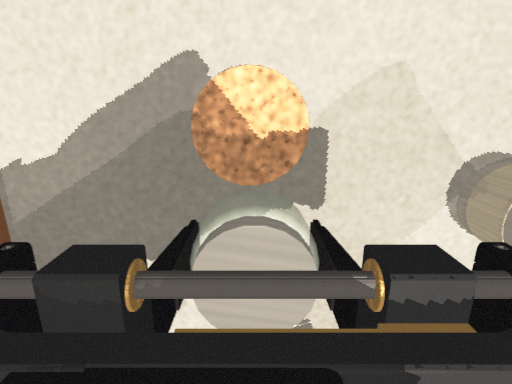

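Coaster at px (125,250), centre (617.4,-208.2); jar level in the fingers.

```bash
python3 -m inch '[[[0.2,0,0],0,1],[[0.4,0,0],0,1],[[0.39,0,0.1],0,1],[[0,0,0.25],0,1],[[0,0,0.3],0,1],[[0,0,0.3],0,1],[[0,0,0.2],0,1],[[0,0,0.1],0,1],[[0,0,0.07],0,1],[[0,0,0.03],0,1]]'
```

```text
t: 34.1
eef_pos: [617.8, -209.6, 14.4]
tcp_rot: [3.141, -0.0, 0.384]
ft_force: [0.1, -0.6, -1.0]
opening: 0.71
grip_force: 30.0
```

```bash
python3 -m inch '[[[0,0,0.02],0,1],[[0,0,0.02],0,1],[[0,0,0.01],0,1],[[0,0,0],0,1],[[0,0,0],0,-0.5],[[0,0,0],0,-0.7],[[0,0,0],0,-0.9],[[0,0,0],0,-0.9],[[0,0,0],0,-0.9],[[0,0,0],0,-0.9]]'; python3 -m inch '[[[0,0,-0.1],0,-0.9],[[0,0,-0.3],0,-1],[[0,0,-0.4],0,-1],[[0,0,-0.5],0,-1],[[0,0,-0.4],0,-1],[[-0.4,0,0],0,-1],[[-0.5,0,0],0,-1],[[0,0,0],0,-1],[[0,0,0],0,-1],[[0,0,0],0,-1]]'; python3 - <<'E'
from h import *
P=look([("jar",6,(617,-208)),("coaster",0,(617,-208))])
save(P["wrist"],"w9.png"); go((455,11,110))
E
```

```text
t: 35.35
eef_pos: [617.7, -209.4, 11.3]
tcp_rot: [3.142, -0.0, 0.384]
ft_force: [-0.0, -0.2, -0.4]
opening: 0.95
grip_force: 0.0
t: 36.6
eef_pos: [568.3, -229.4, 113.5]
tcp_rot: [3.141, -0.001, 0.384]
ft_force: [0.0, 0.2, -0.5]
opening: 1.002
grip_force: 0.0
jar scene 0.6 [220. 139.] [ 621.  -207.8]
jar side 0.61 [270. 361.] [ 600.8 -213.7]
jar wrist 0.64 [135. 253.] [ 616.6 -209.8]
coaster scene 0.55 [220. 141.] [ 612.2 -207.1]
coaster side 0.64 [268. 367.] [ 623.9 -205.4]
units [-0.238 -4.422  0.053] tooly dir deg -68.0 pos [ 567.6 -229.6  113.2]
```

View pics/w9.png

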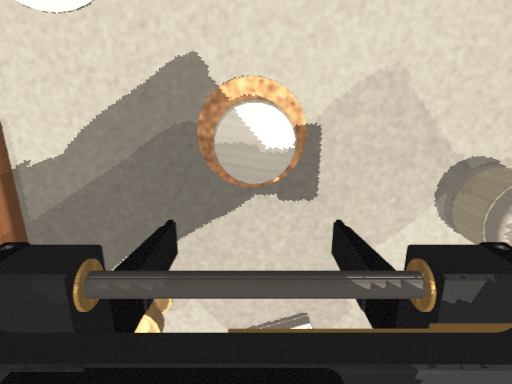

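Jar stands centred on the coaster, px (142,253). Back to see the whole board.

```bash
python3 -m inch '[[[-0.05,-0.2,0],0,-1],[[-0.1,-0.4,-0.1],0,-1],[[-0.1,-0.5,-0.2],0,-1],[[-0.1,-0.55,0],0,-1],[[-0.1,-0.55,0],0,-1],[[-0.1,-0.55,0],0,-1],[[-0.1,-0.5,0],0,-1],[[-0.1,-0.5,0],0,-1],[[-0.1,-0.4,0],0,-1],[[-0.06,-0.24,0],0,-1]]'; python3 - <<'E'
from h import *
P=look([("board",0,(460,9)),("mat",0,(608,183))])
save(P["wrist"],"w10.png"); go((461,10,5))
for c in("wrist","side","scene"):
    s,W=rect("board",P[c],18,np.array((458,9)))
    if s: print(c,s,cv2.minAreaRect(W))
E
```

```text
t: 38.3
eef_pos: [417.2, -4.9, 131.4]
tcp_rot: [3.142, -0.0, 0.385]
ft_force: [-0.5, -0.5, 0.2]
opening: 0.999
grip_force: 0.0
board scene 0.89 [212. 220.] [453.7  -6.8]
board side 0.84 [236. 275.] [451.1  -0.6]
board wrist 0.88 [140. 255.] [460.2  10.7]
mat scene 0.66 [265. 246.] [614.7 180.5]
mat side 0.93 [196. 301.] [605.4 184.4]
units [0.757 0.012 2.103] tooly dir deg -68.0 pos [418.6  -6.3 131.2]
wrist 0.74 ((462.1617126464844, 10.649192810058594), (148.30667114257812, 65.95639038085938), 22.331785202026367)
side 0.62 ((456.15679931640625, -3.8719558715820312), (160.3715057373047, 79.27088928222656), 22.337560653686523)
scene 0.92 ((469.7799377441406, 18.302566528320312), (165.77517700195312, 66.89875793457031), 22.49402618408203)
```

View pics/w10.png

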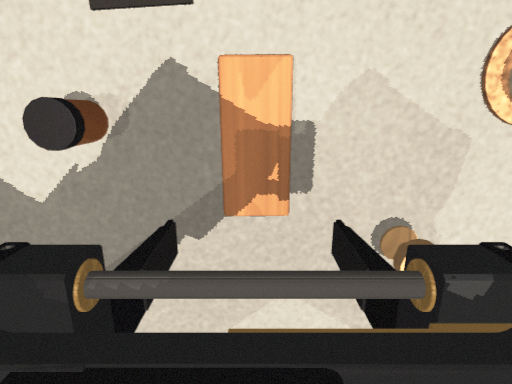

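Board whole at px (135,256), centre (462,10.7), 22.3°, aligned with the tool. Grasp at its centre.

```bash
python3 -m inch '[[[0.2,0,0.1],0,-1],[[0.35,0.01,0.3],0,-1],[[0.227,0,0.4],0,-1],[[0,0,0.4],0,-1],[[0,0,0.35],0,-1],[[0,0,0.25],0,-1],[[0,0,0.15],0,-1],[[0,0,0.1],0,-1],[[0,0,0.06],0,-1],[[0,0,0.01],0,-1]]'; python3 -m inch '[[[0,0,0],0,0],[[0,0,0],0,0.5],[[0,0,0],0,1],[[0,0,0],0,1],[[0,0,0],0,1],[[0,0,0],0,1],[[0,0,-0.05],0,1],[[0,0,-0.1],0,1],[[0,0,-0.3],0,1],[[0,0,-0.5],0,1]]'; python3 -c "
from h import *
go((555,160,100))"
```

```text
t: 40.15
eef_pos: [461.9, 11.0, 4.1]
tcp_rot: [3.141, -0.0, 0.384]
ft_force: [-0.2, -0.3, 0.3]
opening: 1.002
grip_force: 0.0
t: 41.4
eef_pos: [461.3, 11.0, 61.3]
tcp_rot: [-3.141, 0.002, 0.384]
ft_force: [-0.3, 0.4, -1.9]
opening: 0.689
grip_force: 30.0
units [ 2.377 -1.717 -0.646] tooly dir deg -68.0 pos [461.3  11.   61.3]
```

```bash
python3 -m inch '[[[0,0,-0.4],0,1],[[0,0,-0.4],0,1],[[0.15,-0.18,0],0,1],[[0.2,-0.25,0],0,1],[[0.2,-0.3,0],0,1],[[0.2,-0.3,0],0,1],[[0.2,-0.3,0],0,1],[[0.2,-0.2,0],0,1],[[0.15,-0.15,0],0,1],[[0.06,-0.05,0],0,1]]'; python3 - <<'E'
from h import *
P=look([("mat",0,(608,183))])
save(P["wrist"],"w11.png"); go((609,183,9))
for c in("wrist","side","scene"):
    s,W=rect("mat",P[c],4,np.array((608,183)))
    if s: print(c,s,cv2.minAreaRect(W))
E
```

```text
t: 42.65
eef_pos: [498.8, 138.4, 108.8]
tcp_rot: [3.142, 0.0, 0.385]
ft_force: [0.2, -0.4, -1.2]
opening: 0.688
grip_force: 30.0
mat scene 0.63 [263. 245.] [607.8 174.6]
mat side 0.96 [197. 300.] [600.7 180.5]
mat wrist 0.86 [ 59. 251.] [606.2 183.4]
units [ 1.994 -0.016  1.668] tooly dir deg -68.0 pos [498.4 137.4 109.1]
wrist 0.89 ((606.4384765625, 182.031982421875), (87.07275390625, 95.95288848876953), 21.985334396362305)
side 0.63 ((606.9550170898438, 174.7644500732422), (175.05886840820312, 94.86206817626953), 25.384611129760742)
scene 0.61 ((608.169677734375, 184.77505493164062), (172.47303771972656, 91.7939453125), 26.255796432495117)
```

View pics/w11.png

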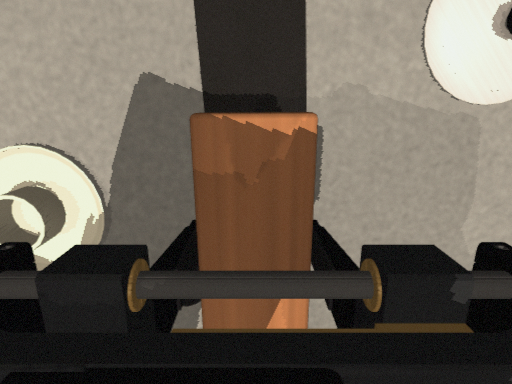

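Mat ahead at px (60,251), nearly parallel to the board (≈2.5° off). Advance, turn slightly, lower.

```bash
python3 -m inch '[[[0.2,0,0],0,1],[[0.35,0,0],0,1],[[0.4,0,0],0,1],[[0.4,0,0],0,1],[[0.35,-0.016,0.1],0,1],[[0.2,0,0.2],0,1],[[0.1,0,0.25],-0.5,1],[[0,0,0.3],0,1],[[0,0,0.25],0,1],[[0,0,0.2],0,1]]'; python3 -m inch '[[[0,0,0.15],0,1],[[0,0,0.1],0,1],[[0,0,0.07],0,1],[[0,0,0.03],0,1],[[0,0,0],0,1],[[0,0,0],0,1],[[0,0,0],0,1],[[0,0,0],0,1],[[0,0,0],0,1],[[0,0,0],0,1]]'
```

```text
t: 44.35
eef_pos: [609.1, 183.5, 29.9]
tcp_rot: [-3.141, 0.001, 0.427]
ft_force: [0.5, 0.1, -1.3]
opening: 0.692
grip_force: 30.0
t: 45.6
eef_pos: [609.5, 183.7, 10.1]
tcp_rot: [3.142, -0.0, 0.428]
ft_force: [-0.0, 0.7, -1.4]
opening: 0.692
grip_force: 30.0
```

```bash
python3 -m inch '[[[0,0,0.015],0,1],[[0,0,0.015],0,1],[[0,0,0],0,1],[[0,0,0],0,1],[[0,0,0],0,-0.5],[[0,0,0],0,-0.7],[[0,0,0],0,-0.9],[[0,0,0],0,-0.9],[[0,0,0],0,-0.9],[[0,0,0],0,-0.9]]'; python3 -m inch '[[[0,0,-0.1],0,-0.9],[[0,0,-0.3],0,-1],[[0,0,-0.4],0,-1],[[0,0,-0.5],0,-1],[[0,0,-0.4],0,-1],[[-0.4,0,0],0,-1],[[-0.5,0,0],0,-1],[[-0.2,0,0],0,-1],[[0,0,0],0,-1],[[0,0,0],0,-1]]'; python3 - <<'E'
from h import *
P=look([("board",4,(608,183)),("shaker",3,(382,-330)),("ramekin",5,(405,322)),("jar",6,(617,-208)),("eggcup",0,(412,-182)),("spicejar",0,(418,166))])
save(P["wrist"],"w12.png");save(P["side"],"s12.png")
s,W=rect("board",P["wrist"],22,np.array((608,183)));print(s,s and cv2.minAreaRect(W))
E
```

```text
t: 46.85
eef_pos: [609.5, 183.6, 8.2]
tcp_rot: [3.142, -0.0, 0.428]
ft_force: [-0.6, -0.3, -0.0]
opening: 0.948
grip_force: 0.0
t: 48.1
eef_pos: [550.4, 156.6, 110.6]
tcp_rot: [3.141, -0.001, 0.428]
ft_force: [-0.5, 0.2, 0.2]
opening: 1.0
grip_force: 0.0
board scene 0.57 [262. 246.] [607.  176.1]
board side 0.58 [197. 299.] [596.2 173.3]
board wrist 0.79 [122. 255.] [609.2 181.9]
shaker scene 0.54 [170. 154.] [ 387.2 -328.7]
shaker side 0.75 [327. 298.] [ 382.8 -334.2]
ramekin scene 0.49 [236. 320.] [401.9 325.6]
ramekin wrist 0.57 [251.  44.] [406.3 322.1]
jar scene 0.72 [217. 139.] [ 610. -217.]
jar side 0.86 [273. 365.] [ 604.7 -227.4]
eggcup scene 0.7 [190. 187.] [ 413.5 -165.1]
eggcup side 0.81 [276. 284.] [ 414.6 -167.5]
spicejar scene 0.43 [221. 272.] [410.6 164.1]
spicejar side 0.58 [211. 248.] [416.2 152.9]
spicejar wrist 0.79 [295. 198.] [419.9 161.7]
0.72 ((609.8177490234375, 182.3286590576172), (148.60781860351562, 66.2246322631836), 25.198230743408203)
```

View pics/w12.png

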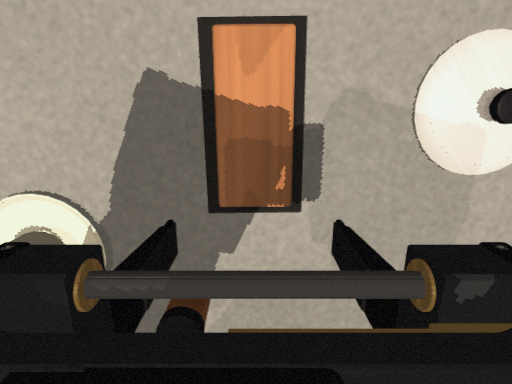

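View pics/s12.png

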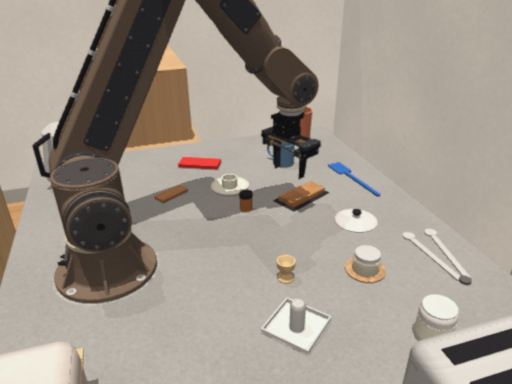

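The board lies centred on the mat (px (118,255)). Everything stands in its place, and the egg cup (side px (276,284)) and spice jar (side px (211,248)) have not moved. Handing in.

```bash
python3 -c "
from cell import env
print(env.job_done())"
```

```text
the job is handed in; nothing more can be done
None
```

The stack is apart and handed in at about 48 s; in the last pictures the shaker is in the tray, the ramekin on the saucer, the jar on the coaster and the board aligned on the mat, with the egg cup and spice jar not visibly moved (no verdict was returned).

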